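# Nest the steel cups and hold the stack down on the sprung stand

## Robot

A 7-joint arm with a two-finger parallel gripper is mounted at the origin on a cart in front of the work surface, level with it; the furniture and walls round the work are solid. World frame = base frame: x ahead of the robot, y to its left, z up, the work surface at z = 0. Lengths are in m, angles in rad, forces in N, time in s.
With the tool pointing down it reaches from about 0.425 to 0.925 m from the base axis. Payload 6.8 kg.
Tool frame: the origin (TCP) lies on the front face of the gripper's body, between the roots of the fingers; the fingertips stand 73 mm ahead of it and the grasp point (between the pads) lies 54 mm ahead of it (env.nose_length is the distance from the TCP to the fingertips, in m); z points along the fingers, y is the line along which they close (so a half turn about z gives the same grasp; the last joint's range is limited). The gripper opens to 85 mm and grips with 20 to 120 N. Pads are 22 mm wide; open, the fingers measure 114 mm over their backs; the gripper's body (76 mm by 85 mm) begins 54 mm behind the grasp point. The pads swing forward as they close: fully open they stand 13 mm farther back than shut.
Start: joints at [-1.431, 0.477, 0.022, 1.555, -0.011, 1.109, -0.083], TCP at [0.166, 0.654, 0.304] pointing down, gripper open.
Joint ranges: [-2.96, 2.96], [-0.34, 2.1], [-1.41, 1.46], [0.24, 2.44], [-1.37, 4.51], [0.17, 1.92], [-2.96, 2.96]. Speed limits (rad/s): [2.39, 2.39, 3.14, 3.14, 3.14, 3.14, 3.14].

## Interface

Orientations are given as a unit quaternion [w, x, y, z].
In Python, from cell import env, kin, camera, calibration, job gives the robot as it stands. The module is installed in compiled form; this text tells all that it offers. Calls block until the motion is done:
- env.reach(position, orientation): joint-space move of the TCP to a pose.
- env.movel(position, velocity=0.15, rot=None, stop_force=None): straight line of the TCP; rot=None keeps the orientation; velocity is the mean speed in m/s. With stop_force (N) it stops when the force on the tool has changed by that much, and returns True; else False.
- env.goto_joints(angles): joint-space move.
- env.grip(opening, f_grip=None): finger opening in m; f_grip is the grip in N (None keeps the last); returns when the fingers have stopped.
- env.dwell(seconds).
- kin.inverse_kinematics(position, orientation): joint angles nearest the present ones, or None.
- env.get_state(): the state.
- camera(name): name is "scene" or "top" or "wrist"; returns (picture, depth): 480x640x3 uint8, blue, green, red; 480x640 float32, m along the optical axis (not along the pixel's ray), 0 where there is no reading.
- calibration(name): a dict with "fx", "fy", "cx", "cy" (pixels), "k1" (the pictures are not rectified: a ray, as slopes to the right and down, at radius r is drawn at 1 + k1 r^2 times it, then the intrinsics apply), "rvec" (rotation vector, rad) and "tvec" (3), from world to camera coordinates, as OpenCV has them. Camera axes: x right, y down, z forward; pixel columns grow to the right and rows downward; lengths in m; the calibration is good to about 2 mm. A picture is of the moment at which its call begins: read the wrist's pose just before it. calibration takes no time and is no camera call; for the wrist camera it gives the pose at the moment of the call.
A pose or a line that the arm cannot do raises env.PlanningError and nothing moves.
- job.job_done(): hands the job in; it is judged then, once.
The state is a dict: "time": time; "qpos": joint angles; "joint_velocities": joint speeds; "joint_torque": joint torques, N m; "tcp_pos": TCP position; "orientation": TCP orientation; "force": force on the tool from outside, world axes, zero at the start; "torque": the same for the moment, N m; "opening": finger opening in m; "gripper_force": force on a finger pad.
Only numpy, scipy, OpenCV 4.12 (cv2) and the standard library are available. Lean on these libraries where they do the work, as an engineer would, in place of code of your own. Each camera call takes 0.05 s, during which the arm holds its last target. There are 200 camera calls.

## Task

Take the loose steel cup by the straight band at its rim, nest it straight and fully into the matching cup that stands on the sprung stand, then press the stack down on its seat with a steady push of about 12 N, so that the seat's pointer stands between the two lines on the post, for a colleague who will buckle a strap over it. Never force the seat down to its bottom stop, and leave the jar, tape roll and carton where they are. Finish while still holding the loose cup and pressing: do not let go.

Things in the scene. Friction and masses are not known exactly. Their poses are not given: they have to be found in the camera images.
- cup_loose_center (a point): Loose steel cup (100 g, 92 mm tall, wall 2.5 mm), standing mouth up on the desk left or right of the microtome; point on its axis 46 mm above its underside, z axis up. Bottom 30 mm across; cone from 32 to 45 mm diameter at 48 mm height; shoulder; straight band 56 mm in diameter from 51 mm height to the rim.
- cup_loose_rim (a point): Centre of the loose cup's mouth, 92 mm above its underside. Grip across the band within 20 mm below the rim, fingertips staying above the shoulder: once nested, the equally wide band of the lower cup begins just below the shoulder.
- cup_low_center (a point): Lower steel cup, identical, standing loosely upright on the stand's seat; point on its axis 46 mm above its underside. Fully nested, the loose cup's shoulder rests on this cup's rim: the loose cup stands 42 mm higher than this one, with about 2 mm sideways play.
- cup_low_rim (a point): Centre of the lower cup's mouth (clear opening 51 mm), 92 mm above its underside, 154 mm above the desk at the start.
- stand: Hold-down stand fixed to the desk: grey base plate 130 x 120 x 10 mm, spring housing, low strap lugs (31 mm high) at its +y and -y edges, on its -x edge an aluminium post 70 mm high with two black lines. Origin: centre of the underside. It carries the sprung seat, a steel disc 60 mm across with a 3 mm high ring (42 mm inside) round the lower cup's bottom.
- seat_top (a point): Centre of the top face of the sprung seat, 62 mm above the desk when not pressed.
- seat (a joint): How far the seat is pressed down, m: 0 at the top (start), bottom stop at 0.026. Preloaded spring: the cups' weight does not move it; the stack then bears on the seat with about 5.4 N + 500 N/m x value. The seat's small pointer meets the post's upper line at 0.008 (9.4 N), the lower at 0.018 (14.4 N); aim midway, 0.013 (12 N).
- stain_jar: Bystander: square glass staining jar with lid, 62 x 62 x 104 mm, farther back on the desk. Origin: underside.
- tape: Bystander: roll of tape lying flat, 53 mm across, 18 mm high. Origin: underside.
- carton: Bystander: plain black carton lying flat, 128 x 58 x 32 mm. Origin: underside.
- microtome: The heavy fixed microtome in the middle of the desk, between the two cups: its highest knob is 312 mm above the desk, its part nearest the robot (closer than x = 0.5) 210 mm. Carry the cup over it with clearance. Origin: underside.

How it is judged:
By the outcome, as a careful person would: the job done as asked, in the order asked, and still so for the second after the job is handed in, while the arm keeps its last pose, push and grip.
It also fails if it takes over 48 s, if anything falls off the work surface, if the arm or the gripper's body presses on something with over 40 N, if the wrist force passes 120 N, or if a joint passes its speed limit or range.

## Working session

There is one attempt and no reset: what is moved stays moved. The work goes in short steps, each a Python script; the robot and the scene stay as the last script left them, time stands still between calls to the robot, and variables do not carry over. Pictures are saved under pics/ and viewed, at most 10 in all, crops included, and the job is handed in when it is done.

```bash
mkdir -p pics; cat > h.py <<'E'
import numpy as np, cv2
from cell import env, kin, camera, calibration, job
def cloud(name):
    c=calibration(name); im,d=camera(name)
    K=np.array([[c['fx'],0,c['cx']],[0,c['fy'],c['cy']],[0,0,1.]])
    v,u=np.mgrid[0:480,0:640]
    p=cv2.undistortPoints(np.stack([u,v],-1).reshape(-1,1,2).astype(np.float64),K,np.array([c['k1'],0,0,0.])).reshape(480,640,2)
    R=cv2.Rodrigues(np.array(c['rvec'],float))[0]; t=np.array(c['tvec'],float).ravel()
    P=np.dstack([p[...,0]*d,p[...,1]*d,d])
    W=(P-t)@R
    W[d==0]=np.nan
    return im,W,c
E
python3 - <<'E'
from h import *
s=env.get_state();print(s['time'],s['tcp_pos'],s['orientation'])
for n in('scene','top'):
    im,W,c=cloud(n); cv2.imwrite(f'pics/{n}0.png',im); np.save(n+'0.npy',W)
    R=cv2.Rodrigues(np.array(c['rvec'],float))[0]; print(n,-R.T@np.array(c['tvec']).ravel(), c['fx'],c['k1'])
E
```

```text
0.0 [0.16544619 0.65392811 0.30293866] [-4.87983234e-05  1.23583429e-01  9.92333761e-01 -9.17204331e-04]
scene [ 0.71193231 -0.62573675  1.17739254] 509.4597481314857 -0.04316335538909962
top [0.42540281 0.01447525 1.28395592] 447.7288483874165 -0.0015780402861367072
```

View pics/scene0.png

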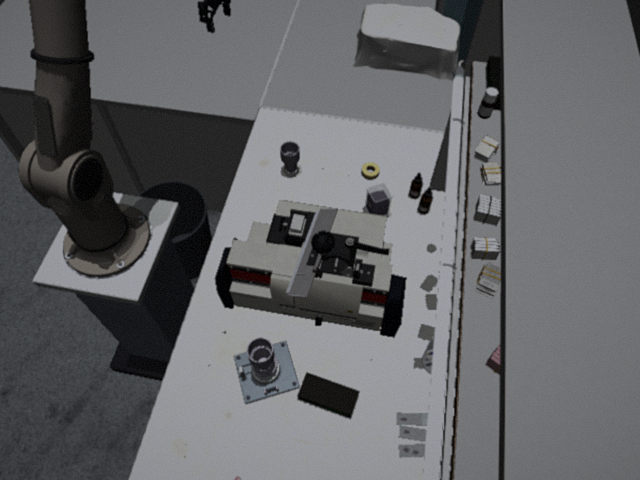

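View pics/top0.png

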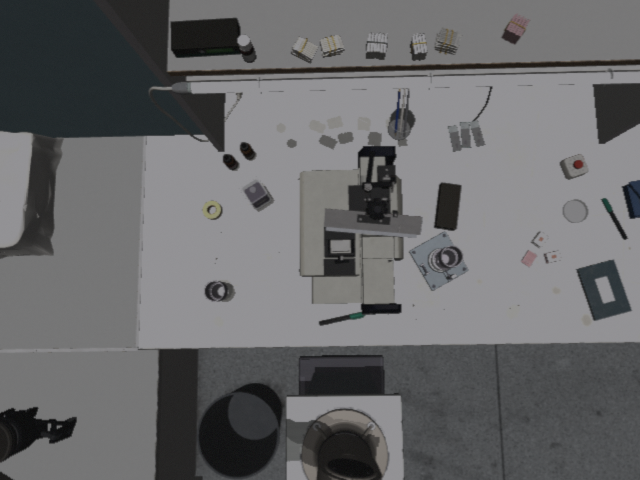

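The top view shows the loose cup at about (218,291) and the stand with the lower cup at about (447,260). The tape is at (212,210), the jar at (257,194) and the carton at (448,206). Next I measure these from the depth.

```bash
python3 - <<'E'
from h import *
for n,boxes in (('top',[(218,291,25,.07,.11),(447,260,30,.13,.17),(440,260,38,.004,.02),(440,260,38,.05,.085)]),('scene',[(290,158,24,.07,.11),(262,355,26,.13,.17)])):
    W=np.load(n+'0.npy')
    for u,v,r,a,b in boxes:
        P=W[v-r:v+r,u-r:u+r].reshape(-1,3); P=P[(P[:,2]>a)&(P[:,2]<b)]
        if len(P)<4: print(n,u,v,len(P));continue
        # circle fit
        A=np.c_[2*P[:,:2],np.ones(len(P))]; s=np.linalg.lstsq(A,(P[:,:2]**2).sum(1),rcond=None)[0]
        print(n,u,v,len(P),P.min(0).round(3),P.max(0).round(3),np.median(P,0).round(4),'circ',s[:2].round(4),np.sqrt(s[2]+s[0]**2+s[1]**2).round(4))
im=cv2.imread('pics/top0.png')
a=cv2.resize(im[260:320,185:255],None,fx=5,fy=5,interpolation=2);b=cv2.resize(im[225:295,405:475],None,fx=5,fy=5,interpolation=2)
o=np.zeros((350,700,3),np.uint8);o[:300,:350]=a;o[:,350:]=b
cv2.imwrite('pics/crop.png',o)
E
```

```text
top 218 291 144 [0.416 0.311 0.071] [0.469 0.366 0.099] [0.4424 0.3427 0.087 ] circ [0.4428 0.3378] 0.0264
top 447 260 168 [ 0.491 -0.307  0.13 ] [ 0.547 -0.252  0.16 ] [ 0.5191 -0.2789  0.1492] circ [ 0.5186 -0.2787] 0.0265
top 440 260 1465 [ 0.415 -0.394  0.004] [ 0.629 -0.173  0.02 ] [ 0.5159 -0.2674  0.0095] circ [ 0.522  -0.2877] 0.0683
top 440 260 255 [ 0.461 -0.309  0.052] [ 0.546 -0.249  0.084] [ 0.5137 -0.2782  0.0641] circ [ 0.5043 -0.2798] 0.0266
scene 290 158 231 [0.413 0.309 0.07 ] [0.47  0.37  0.098] [0.441  0.3374 0.0826] circ [0.4419 0.3394] 0.0268
scene 262 355 276 [ 0.491 -0.307  0.13 ] [ 0.546 -0.251  0.159] [ 0.5183 -0.2784  0.1461] circ [ 0.5187 -0.2796] 0.0266
```

View pics/crop.png

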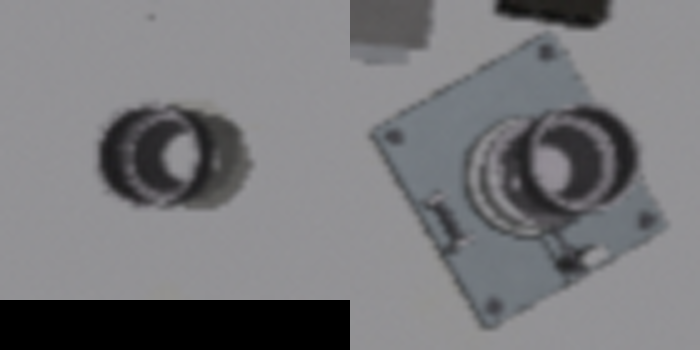

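The crop shows both cups upright and the stand turned by about 30°. The top and scene cameras agree to about 2 mm: the loose cup is at (0.442, 0.339) and the lower cup at (0.519, -0.279). I'll move in and refine with the wrist camera.

```bash
cat >> h.py <<'E'
def q(phi): a=(phi+np.pi/2)/2; return np.array([0,np.cos(a),np.sin(a),0])
def ring(W,x,y,z0,z1,r=.04):
    P=W.reshape(-1,3);P=P[np.isfinite(P[:,0])]
    P=P[(P[:,2]>z0)&(P[:,2]<z1)&(np.hypot(P[:,0]-x,P[:,1]-y)<r)]
    if len(P)<10: return len(P)
    A=np.c_[2*P[:,:2],np.ones(len(P))]; s=np.linalg.lstsq(A,(P[:,:2]**2).sum(1),rcond=None)[0]
    return len(P),P.min(0).round(4),P.max(0).round(4),s[:2].round(4),np.sqrt(s[2]+s[0]**2+s[1]**2).round(4)
E
python3 - <<'E'
from h import *
L=np.array([.442,.3385]); az=np.arctan2(L[1],L[0])
env.reach([*L,.30],q(az)); s=env.get_state(); print(s['time'],s['qpos'],s['opening'],s['tcp_pos'])
for z in (.134,.49): print(kin.inverse_kinematics([*L,z],q(az)))
S=np.array([.5187,-.279]); 
for z in (.50,.225): print(kin.inverse_kinematics([*S,z],q(np.arctan2(S[1],S[0]))))
im,W,c=cloud('wrist');cv2.imwrite('pics/w1.png',im)
for a in ((.07,.11),(.085,.11)): print(ring(W,*L,*a))
E
```

```text
1.65 [-1.00949224  0.29156409  0.29466797  1.86159187 -0.10002729  1.00243238
 -0.01564531] 0.08563696722791488 [0.44105801 0.34038801 0.29993575]
[-0.95428497  0.51721238  0.24197758  1.98626625 -0.19449181  0.65992113
  0.06498791]
[-1.05195882  0.15636543  0.33540015  1.59220543 -0.05202171  1.40182929
 -0.05803965]
[-0.50064809  0.42997388  1.29709489  1.53480892 -0.4143749   1.4908162
  0.31221611]
[-0.28165461  0.59809873  0.94017933  1.88438763 -0.58697057  0.96338016
  0.43491276]
(1352, array([0.415 , 0.3106, 0.07  ]), array([0.4701, 0.3662, 0.0945]), array([0.4422, 0.3391]), np.float64(0.0263))
(833, array([0.415 , 0.3106, 0.085 ]), array([0.4701, 0.3661, 0.0945]), array([0.4424, 0.3388]), np.float64(0.0263))
```

View pics/w1.png

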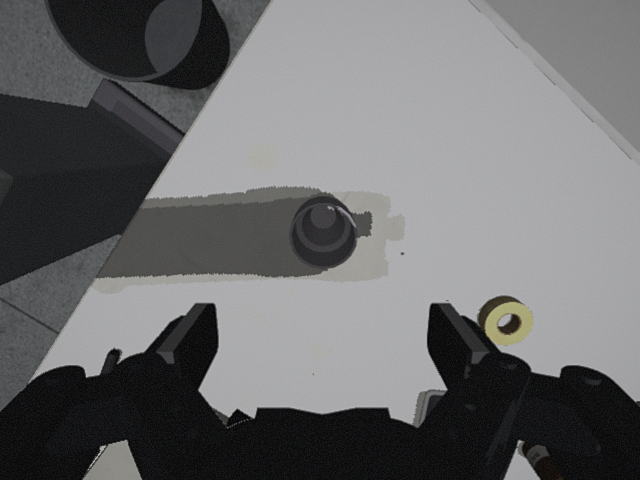

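The wrist view shows the loose cup clear between the fingers at pixel (323,232), centred at (0.4424, 0.3389). Next I descend and grip.

```bash
python3 - <<'E'
from h import *
L=np.array([.4424,.3389]); az=np.arctan2(L[1],L[0])
env.movel([*L,.20],.2,rot=q(az)); print(env.get_state()['tcp_pos'])
print(env.movel([*L,.134],.1,stop_force=6)); s=env.get_state(); print(s['tcp_pos'],s['force'])
env.grip(.05,50); s=env.get_state(); print(s['time'],s['opening'],s['gripper_force'],s['tcp_pos'],s['force'])
env.movel([*L,.19],.08); s=env.get_state(); print(s['opening'],s['gripper_force'],s['tcp_pos'],s['force'],s['time'])
im,W,c=cloud('wrist');cv2.imwrite('pics/w2.png',im)
print(ring(W,*L,.14,.16)); 
im,W,c=cloud('scene');cv2.imwrite('pics/s2.png',cv2.resize(im[90:210,220:380],None,fx=4,fy=4,interpolation=2))
E
```

```text
[0.44270052 0.33957598 0.20064962]
False
[0.44280454 0.33914011 0.13455771] [ 0.17920964 -0.45876321  0.47820944]
3.55 0.055674328084019446 51.97324376553297 [0.44277064 0.33920764 0.1351176 ] [-2.17816964 -1.22158604  6.38600282]
0.055487683854150434 52.89926413446665 [0.44213855 0.33874337 0.1897022 ] [ 0.34179382 -0.37697836 -1.65867608] 4.4
(8157, array([0.4064, 0.3102, 0.14  ]), array([0.4714, 0.3701, 0.16  ]), array([0.4412, 0.3397]), np.float64(0.0282))
```

View pics/w2.png

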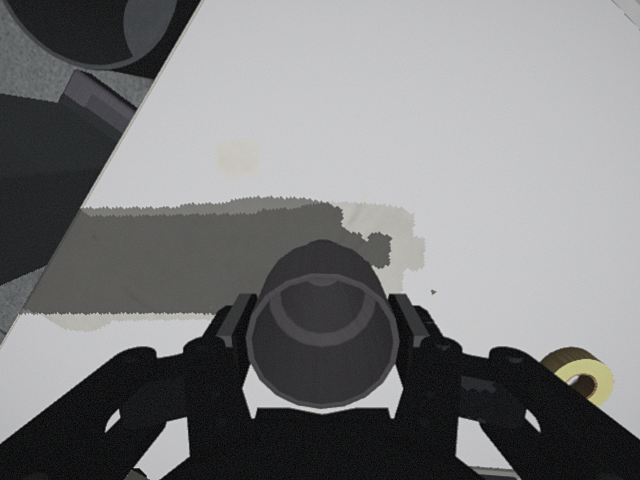

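The cup is held squarely by the band, with its rim around (322,340) and no visible tilt. I'll carry it over the microtome at a cup-bottom height of about 0.36 m.

```bash
python3 - <<'E'
from h import *
L=np.array([.4424,.3389]); S=np.array([.5187,-.279]); azS=np.arctan2(S[1],S[0])
env.grip(.05,70)
env.movel([*L,.49],.25)
try: env.movel([*S,.49],.25,rot=q(azS))
except env.PlanningError as e:
    print('plan',e); env.movel([.48,.03,.49],.25,rot=q(0.)); env.movel([*S,.49],.25,rot=q(azS))
s=env.get_state(); print(s['time'],s['opening'],s['tcp_pos'],s['qpos'],s['force'])
env.movel([*S,.34],.2); s=env.get_state(); print(s['time'],s['opening'],s['tcp_pos'],s['force'],s['torque'])
im,W,c=cloud('wrist');cv2.imwrite('pics/w3.png',im);np.save('w3.npy',W)
print(ring(W,*S,.13,.165))
im,W,c=cloud('scene');cv2.imwrite('pics/s3.png',cv2.resize(im[270:420,180:380],None,fx=4,fy=4,interpolation=2));np.save('s3.npy',W)
print(ring(W,*S,.13,.165)); print(ring(W,*S,.24,.31))
im,W,c=cloud('top');np.save('t3.npy',W)
E
```

```text
8.7083 0.05498920483935789 [ 0.51889796 -0.2781957   0.49001422] [-0.30000063  0.28131262  0.89622074  1.54448518 -0.22151166  1.42241995
  0.11790624] [ 0.73771365  0.38065107 -1.20569303]
9.6083 0.054793465069746944 [ 0.51919007 -0.27937707  0.34110589] [-0.36256111 -0.42777723 -0.30564988] [ 0.00968756 -0.04131825 -0.02878937]
(835, array([ 0.4924, -0.3013,  0.1301]), array([ 0.5475, -0.2524,  0.1561]), array([ 0.5203, -0.279 ]), np.float64(0.026))
(194, array([ 0.4909, -0.307 ,  0.1301]), array([ 0.5463, -0.2525,  0.1582]), array([ 0.5186, -0.2797]), np.float64(0.0265))
(355, array([ 0.4833, -0.3075,  0.2405]), array([ 0.5499, -0.2594,  0.3076]), array([ 0.5208, -0.2812]), np.float64(0.0265))
```

View pics/s3.png

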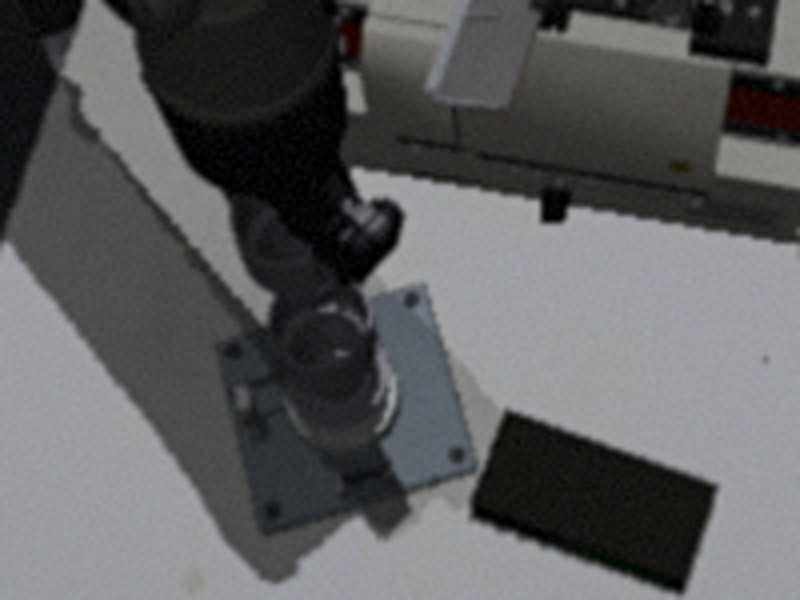

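View pics/w3.png

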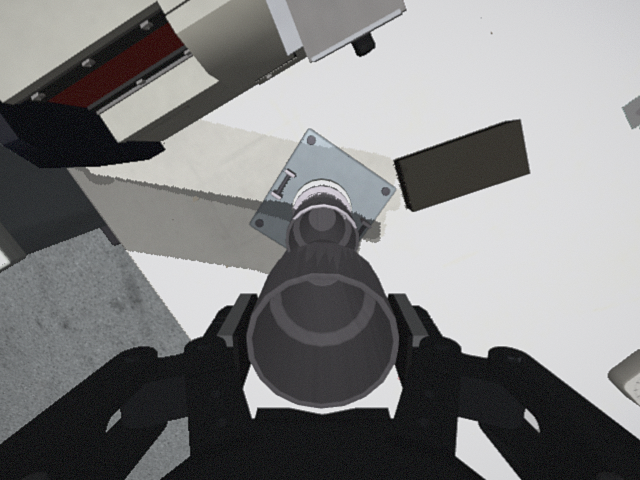

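The wrist view shows the lower rim at about (322,230) and the held rim at about (322,340), so they line up along the closing axis. I'll check the fore-aft alignment and the tilt, then descend.

```bash
python3 - <<'E'
from h import *
from scipy.optimize import least_squares
W=np.load('w3.npy')
def fit(P,r):
    f=least_squares(lambda s:np.hypot(P[:,0]-s[0],P[:,1]-s[1])-r,[.519,-.279],loss='soft_l1',f_scale=.001); return f.x.round(4),len(P),np.sqrt(np.mean(f.fun**2)).round(4)
P=W[272:410,245:400].reshape(-1,3); P=P[np.isfinite(P[:,0])]
zt=np.percentile(P[:,2],98); print('held ztop',zt)
d=np.hypot(P[:,0]-.519,P[:,1]+.279)
for lo,r in ((.292,.027),(.26,.0268)):
    Q=P[(P[:,2]>lo)&(d<.0315)]; print(lo,fit(Q,r))
Q=P[(P[:,2]>zt-.006)&(d<.0315)]; A=np.c_[Q[:,:2]-[.519,-.279],np.ones(len(Q))]; print('tilt',np.linalg.lstsq(A,Q[:,2],rcond=None)[0].round(3))
for n in('w3','s3','t3'):
    P=np.load(n+'.npy').reshape(-1,3);P=P[(P[:,2]>.148)&(P[:,2]<.16)&(np.hypot(P[:,0]-.519,P[:,1]+.279)<.035)]
    if len(P)>10: print(n,fit(P,.027))
E
```

```text
held ztop 0.2992739080636508
0.292 (array([ 0.5199, -0.2795]), 5337, np.float64(0.0029))
0.26 (array([ 0.5202, -0.279 ]), 12617, np.float64(0.002))
tilt [0.047 0.104 0.3  ]
w3 (array([ 0.5195, -0.2804]), 523, np.float64(0.0009))
s3 (array([ 0.5183, -0.2787]), 82, np.float64(0.001))
t3 (array([ 0.5188, -0.2797]), 54, np.float64(0.001))
```

```bash
python3 - <<'E'
from h import *
S=[.5185,-.2797]
def st(t):
    s=env.get_state();print(t,s['time'],s['opening'].__round__(4),s['tcp_pos'].round(4),s['force'].round(2),s['torque'].round(2))
env.movel([*S,.30],.15); st('a')
r=env.movel([*S,.250],.05,stop_force=4); st(('b',r))
if not r: r=env.movel([*S,.230],.02,stop_force=4); st(('c',r))
im,W,c=cloud('scene');cv2.imwrite('pics/s4.png',cv2.resize(im[300:420,200:360],None,fx=5,fy=5,interpolation=2))
print(ring(W,.519,-.2795,.11,.16)); print(ring(W,.519,-.2795,.165,.2))
E
```

```text
a 10.175 0.055 [ 0.5185 -0.2798  0.3003] [ 0.05 -0.39 -0.49] [-0.03 -0.01 -0.01]
('b', False) 11.325 0.0549 [ 0.5187 -0.2799  0.2503] [-0.52 -0.46 -0.25] [-0.05 -0.    0.05]
('c', True) 11.975 0.0546 [ 0.5187 -0.2796  0.2378] [-0.22 -0.59  5.21] [ 0.   -0.02 -0.  ]
(262, array([ 0.4919, -0.3076,  0.1102]), array([ 0.5448, -0.2637,  0.1599]), array([ 0.5185, -0.2845]), np.float64(0.0228))
(151, array([ 0.4906, -0.3081,  0.165 ]), array([ 0.5498, -0.2746,  0.197 ]), array([ 0.5225, -0.2764]), np.float64(0.0311))
```

View pics/s4.png

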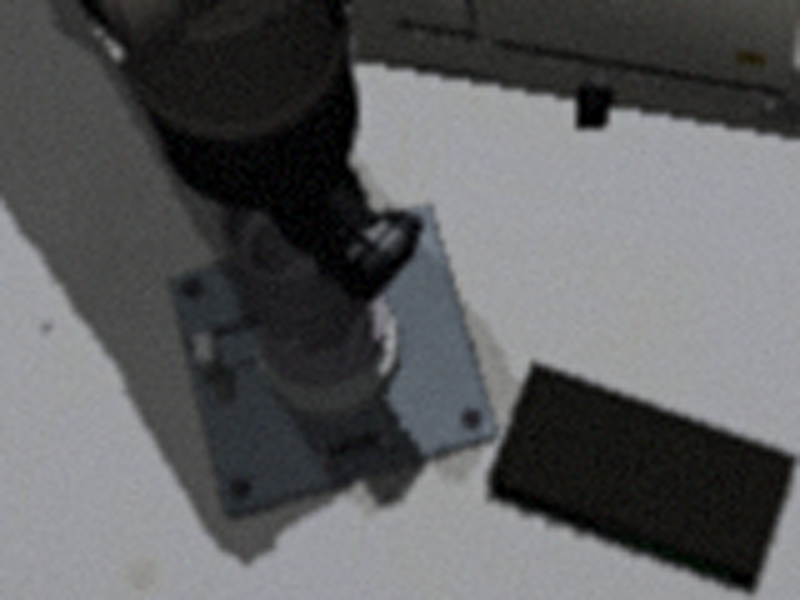

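Contact came at TCP z 0.238, the predicted full-nest height, with a purely vertical force and almost no moment. Now I press 13 mm in steps.

```bash
python3 - <<'E'
from h import *
S=[.5187,-.2797]
def st(t):
    env.dwell(.3); F=[]
    for _ in range(4): env.dwell(.05); s=env.get_state(); F.append(s['force'])
    print(t,s['time'],s['opening'].__round__(4),s['tcp_pos'].round(4),np.mean(F,0).round(2),s['torque'].round(2))
st('0')
for z in (.234,.230,.2265,.225):
    env.movel([*S,z],.02,stop_force=14); st(z)
W={}
for n in('scene','top','wrist'):
    im,W[n],c=cloud(n);cv2.imwrite(f'pics/{n}5.png',im)
im=cv2.imread('pics/scene5.png'); t=cv2.imread('pics/wrist5.png'); tp=cv2.imread('pics/top5.png')
o=np.zeros((600,800,3),np.uint8); o[:300,:400]=cv2.resize(im[325:400,220:320],(400,300),interpolation=2); o[:300,400:]=cv2.resize(t,(400,300)); o[300:,:400]=cv2.resize(tp[220:295,400:500],(400,300),interpolation=2)
cv2.imwrite('pics/m5.png',o)
E
```

```text
0 12.525 0.0547 [ 0.5184 -0.2795  0.2378] [ 0.88 -0.35  4.29] [-0.14 -0.14 -0.04]
0.234 13.3583 0.055 [ 0.5187 -0.2797  0.2342] [0.12 0.28 6.06] [ 0.05  0.01 -0.02]
0.23 14.2083 0.0548 [ 0.5188 -0.2798  0.2304] [0.21 0.25 7.58] [ 0.06  0.09 -0.05]
0.2265 15.0333 0.0549 [ 0.5189 -0.2799  0.2271] [-0.64  0.26  9.61] [ 0.12  0.14 -0.01]
0.225 15.7833 0.0548 [ 0.5189 -0.2799  0.2257] [-0.77  0.72 10.14] [ 0.22  0.17 -0.02]
```

View pics/m5.png

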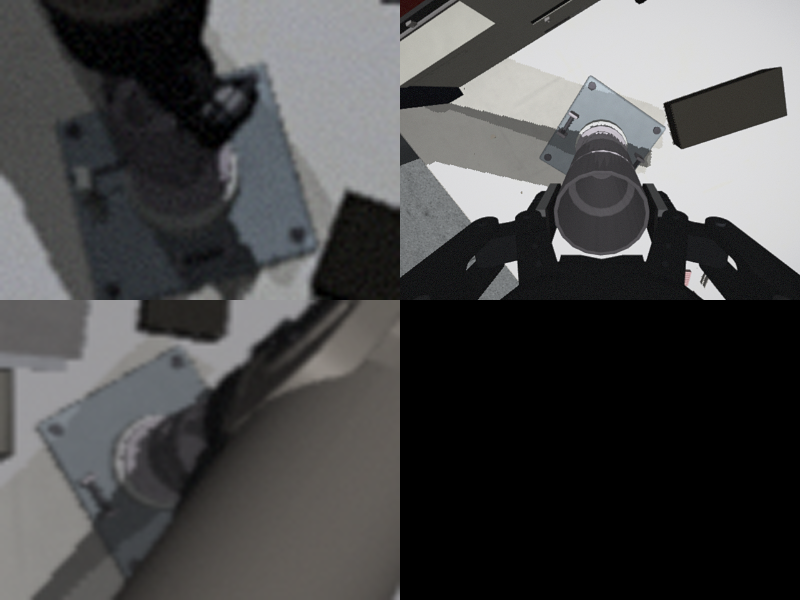

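The stack looks straight, with the seat ring visible below it. The measured stiffness of about 480 N/m matches the spring, so the grip hasn't slipped. I'll check the seat height once from depth before handing in.

```bash
python3 - <<'E'
from h import *
def seat(W,cx=.519,cy=-.2795):
    P=W.reshape(-1,3);P=P[np.isfinite(P[:,0])]
    d=np.hypot(P[:,0]-cx,P[:,1]-cy); Q=P[(d>.0245)&(d<.029)&(P[:,2]>.03)&(P[:,2]<.075)]
    return len(Q),np.percentile(Q[:,2],[10,25,50,75,90]).round(4) if len(Q)else None
for n,old in(('wrist','w3'),('scene','s3'),('top','t3')):
    im,W,c=cloud(n); print(n,'before',seat(np.load(old+'.npy')),'now',seat(W))
    if n=='wrist':
        P=W.reshape(-1,3);P=P[np.isfinite(P[:,0])];d=np.hypot(P[:,0]-.519,P[:,1]+.2795)
        Q=P[(d>.026)&(d<.031)&(P[:,2]>.06)&(P[:,2]<.19)]
        for z in np.arange(.09,.19,.01):
            R=Q[abs(Q[:,2]-z)<.005]
            if len(R)>20: print(z.round(3),len(R),np.round(R[:,:2].mean(0),4))
s=env.get_state();print(s['time'],s['force'],s['gripper_force'])
E
```

```text
wrist before (345, array([0.0606, 0.0613, 0.0619, 0.0624, 0.0628])) now (681, array([0.0475, 0.048 , 0.0484, 0.0489, 0.0493]))
0.1 121 [ 0.531  -0.2591]
0.11 323 [ 0.5307 -0.259 ]
0.12 371 [ 0.5309 -0.259 ]
0.13 455 [ 0.5309 -0.2591]
0.14 907 [ 0.5264 -0.2749]
0.15 1572 [ 0.5226 -0.2851]
0.16 1947 [ 0.5228 -0.2841]
0.17 2484 [ 0.5225 -0.2832]
0.18 4084 [ 0.5223 -0.2838]
scene before (105, array([0.0314, 0.0577, 0.0599, 0.062 , 0.0629])) now (96, array([0.0321, 0.0445, 0.0469, 0.0484, 0.0496]))
top before (73, array([0.0313, 0.0586, 0.0618, 0.0636, 0.0657])) now (55, array([0.0444, 0.0465, 0.0482, 0.0498, 0.0509]))
16.0833 [-0.4756114   1.05681803 10.12010899] 74.91490960121155
```

The seat has gone down 13.5 mm, mid-band, and the lower cup's wall is vertical.

```bash
python3 -c "
from h import *
print(job.job_done())"
```

```text
the job is handed in; nothing more can be done
None
```

The loose cup is nested straight and fully into the lower cup and is still held and pressed at about 12 N; the seat is about 13 mm down by depth camera, mid-band between the lines, and the job was handed in at about 16 s.

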